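# Hook the brake return spring onto its anchor post with the spring puller

## Task

Put the return spring back on the lathe brake: take the red-handled spring puller from its wooden rest, put its tip down into the pull loop of the slack spring, stretch the spring out past the anchor post and let its open hook catch the post. Then free the puller and lay it back in the notches of its rest. Touch the spring only with the puller, and leave the other things on the bench where they are.

Things in the scene. Friction and masses are not known exactly. Their poses are not given: they have to be found in the camera images.
- brake_plate: Green steel plate, 215 x 165 x 10 mm, fixed to the bench. Origin on the bench under the spring stud; +x points from the stud to the anchor post, z up. It spans x -47 to 168, y -88 to 78 mm. The stud is 51 mm high. A steel brake arm and shoe, up to 36 mm high, stand on the +y side (y over 15 mm, x to 100 mm). The slack spring lies on the -y side.
- post (a point): Anchor post: fixed upright steel pin, 10 mm in diameter, with a 13 mm domed head, top 55 mm above the bench, 128 mm from the stud along the plate's +x. This point: on its axis at the height of the spring's hook (40 mm above the bench). Axes as the plate's.
- spring: Extension spring with hook and loop, level, 40 mm above the bench; swings freely (slight friction, -0.8 to 0.25 rad) about the stud, always at that height. Origin on the stud's axis; x along the spring to the middle of hook and loop; z up. Starts slack, swung 0.3 to 0.5 rad to the plate's -y side. Coil 26 mm in diameter, ending 60 mm from the stud when slack.
- hook_seat (a point): Where the post's axis lies in the hook when it is home; 106 mm from the stud plus the stretch. Axes as the spring's. Hook of 4 mm wire, mouth open towards the stud: straight shank on the -y side (13 mm off the spring's x axis), half circle of inner radius 11 mm at the +x end, short flared return on the +y side that ends 16 mm before this point.
- pull_loop (a point): Centre of the level round pull loop at the far end of the spring, beyond the hook: 4 mm wire, inner diameter 20 mm, 40 mm above the bench, 125 mm from the stud plus the stretch. Axes as the spring's. A rod put down into it can drag it outwards and sideways.
- hook_end (a joint): Stretch of the spring in m: 0 slack (the start), at most 0.06; 0.022 with the hook home. Pulls back 2.5 N at 0, 7.5 N at 0.05 (100 N/m). Past 0.043 the end of the hook's return is beyond the post (0.05 is safe): then swing the spring in from the plate's -y side until it lines up with the post, and ease it back so that the post runs into the hook.
- puller_handle (a point): Centre of the puller's square red handle (112 mm long along x, 22 x 22 mm; 130 g in all), 71 mm above the bench when in the rest. Axes as the puller's: x along the handle, away from the tip; z up. A brass ferrule and a 6 mm steel shank go on along -x; the shank rises 25 mm as a gooseneck and turns straight down to the tip.
- puller_tip (a point): Centre of the 10 mm ball at the lower end of the puller's 6 mm upright tip rod: 118 mm along -x and 15 mm below the handle's centre. The rod is straight for 34 mm above the ball. With the ball about 10 mm below the loop's wire the pull runs nearly along the handle. Axes as the puller's.
- rest_middle (a point): Where the handle's centre lies in the rest, 71 mm above the bench. Fixed wooden rest: two uprights 14 mm thick, 40 mm either side along x (66 mm free between them; base 12 mm high), notched from above: 34 mm wide, notch floor 60 mm and cheeks 72 mm above the bench, cheeks to 31 mm either side in y. Axes: x along the handle (at the start the tip is at the -x end), z up.
- wax_tin: Green wax tin, 77 mm across, 28 mm high; leave it alone. Origin under its centre.
- thin_glue: White and blue glue bottle with red nozzle, 34 mm across, 95 mm high; leave it alone. Origin under its centre.
- lathe_spanner: Grey open-ended spanner lying flat, 46 x 186 x 8 mm, length along its y; leave it alone. Origin under its centre.

How it is judged (in metres and radians):
On the way, in this order (a step that is already met when the one before it is completed fails the run):
1. the puller's tip is down in the pull loop of the slack spring (horizontal distance between puller_tip and pull_loop below 0.012 m and z of puller_tip in the frame of pull_loop below -0.002 m and value of joint hook_end below 0.015 m), for 0.1 s.
2. the puller has stretched the spring by at least 35 mm, its tip in the loop (horizontal distance between puller_tip and pull_loop below 0.012 m and z of puller_tip in the frame of pull_loop below -0.002 m and value of joint hook_end above 0.035 m and contact force between puller and spring above 1 N), for 0.1 s.
3. the hook is home on the anchor post (horizontal distance between hook_seat and post below 0.005 m and value of joint hook_end above 0.017 m), for 0.2 s.
At the end, for the whole second after the job is handed in: The hook is home on the anchor post (the post's axis within 5 mm of the seat of the hook in plan, spring stretched by more than 17 mm), the puller is clear of the spring and lies level (within 0.12 rad) in its rest with the handle's centre within 20 mm of the rest's middle, at rest (all of step 3 and distance between puller_handle and rest_middle below 0.02 m and angle between puller_handle's own z axis and vertical below 0.12 rad and linear speed of puller below 0.02 m/s and velocity of joint hook_end below 0.01 m/s and contact force between puller and spring below 0.1 N); the robot touches nothing.
It fails at once if the robot itself touches the spring (contact force between any of the fingers, the arm and spring above 1 N).
It fails at once if a bystander is moved by more than 30 mm (distance of any of wax_tin, thin_glue, lathe_spanner from where it was at the start of the episode above 0.03 m).
It also fails if it takes over 54 s, if anything falls off the work surface, if the arm or the gripper's body presses on something with over 40 N, if the wrist force passes 120 N, or if a joint passes its speed limit or range.

## Robot

A 7-joint arm with a two-finger parallel gripper is mounted at the origin on a cart in front of the work surface, level with it; the furniture and walls round the work are solid. World frame = base frame: x ahead of the robot, y to its left, z up, the work surface at z = 0. Lengths are in m, angles in degrees, forces in N, time in s.
With the tool pointing down it reaches from about 0.35 to 0.9 m from the base axis. Payload 8.1 kg.
Tool frame: the origin (TCP) lies on the mounting face of the last link; the fingertips stand 173 mm ahead of it and the grasp point (between the pads) lies 155 mm ahead of it; z points along the fingers, y is the line along which they close (so a half turn about z gives the same grasp; the last joint's range is limited). The gripper opens to 85 mm and grips with 20 to 120 N. Pads are 22 mm wide; open, the fingers measure 114 mm over their backs; the gripper's body (76 mm by 85 mm) begins 54 mm behind the grasp point. The pads swing forward as they close: fully open they stand 13 mm farther back than shut.
Start: joints at [-5.879, 24.895, 1.432, 90.138, -0.665, 64.973, -4.303], TCP at [0.625, -0, 0.405] pointing down, gripper open.
Joint ranges: [-149.89, 149.89], [-25.12, 119.58], [-72.63, 75.52], [4.76, 147.25], [-75.54, 255.54], [6.69, 114.76], [-157.13, 157.13]. Speed limits (degrees/s): [127.2, 127.2, 172.46, 172.46, 180, 180, 180].

## Interface

Orientations are given as [roll, pitch, yaw] about the fixed x, y, z axes, in that order (R = Rz(yaw) Ry(pitch) Rx(roll)).
In Python, from cell import robot gives the robot as it stands.
- The arm moves only by the tool step_arm, never from a script. Its argument "increments" is text: rows parted by semicolons, each of 7 numbers parted by spaces: the turn, a rotation vector about the tool's x, y, z in units of 90 degrees (1.0 is 90 degrees), then the shift along the tool's x, y, z in units of 0.12 m (1.0 is 0.12 m), then the closure, from -1 (fully open) to 1 (shut). In form: wx wy wz tx ty tz claw; .... A call has 1 to 8 rows; each row is the pose to reach, as a shift and turn from the pose commanded when the call began, along the tool's axes at that moment; what a row does not reach only later rows make up. A row lasts 1/12 s, in which the tool goes at most 41.7 mm and 7.16 degrees, less where a joint would pass 70% of its speed; a pose out of reach is approached as far as the arm can. A call with a number of a shift or a turn outside -1 to 1 is refused whole. A call with a gripper value outside its range is refused whole. The fingers move at their own pace and stop on an object; "squeeze" is the grip in N (left out, the last holds). Time passes only in rows, so rows that repeat a pose let the fingers close. It gives the time, the measured TCP pose, the force, the opening and the grip force at its end, in the units of the state.
- robot.read_state(): the state, without advancing time (a new reading comes with each control period).
- robot.capture(name): name is "scene" or "side" or "wrist"; returns a dict with "color" (400x640x3 uint8, blue, green, red), "fovy" (degrees; the focal length in pixels is half the picture's height over the tangent of half this angle, whatever the lens; pixels are square), "cx", "cy" (the principal point, pixels), "camera_from_world" (4x4, takes a point from world to camera coordinates); the wrist camera has in their place "hand_eye" (4x4, takes a point from camera to tool coordinates, whose origin is the TCP and whose axes are the flange's). Camera axes: x right, y down, z forward; pixel columns grow to the right and rows downward; lengths in m; the calibration is good to about 2 mm. A picture is of the moment at which its call begins: read the wrist's pose just before it. There is no depth.
- robot.hand_in(): hands the job in; it is judged then, once.
The state is a dict: "time_s": time; "q": joint angles; "joint_velocities": joint speeds; "joint_efforts": joint torques, N m; "eef_pos": TCP position; "tool_rot": TCP orientation; "force": force on the tool from outside, world axes, zero at the start; "ft_torque": the same for the moment, N m; "opening": opening from 0.0 (shut) to 1.0 (fully open); "gripper_force": force on a finger pad.
Only numpy, scipy, OpenCV 4.12 (cv2) and the standard library are available. Lean on these libraries where they do the work, as an engineer would, in place of code of your own. Each camera call takes 0.05 s, during which the arm holds its last target. There are 200 camera calls.

## Working session

There is one attempt and no reset: what is moved stays moved. The work goes in short steps, Python scripts to look and compute and a tool call to move; the robot and the scene stay as the last step left them, time stands still between calls to the robot, and variables do not carry over. Pictures are saved under pics/ and viewed, at most 10 in all, crops included, and the job is handed in when it is done.

Besides the shell and the picture viewer there is one more tool, called after ">>>" as a command line: name --argument value ..., lists and objects as JSON in quotes. step_arm: Moves the arm, as the interface text tells. Shifts and turns lie within -1 to 1; 1 stands for 0.12 m of shift or 90 degrees of turn. Its arguments: {"type":"object","properties":{"increments":{"type":"string"},"squeeze":{"type":"number"}},"required":["increments"]}

```bash
ls; mkdir -p pics
python3 - <<'E'
from cell import robot
import cv2,numpy as np
s=robot.read_state();print(s)
for n in("scene","side"):
    c=robot.capture(n);cv2.imwrite(f"pics/{n}0.png",c["color"]);print(n,c["fovy"],c["cx"],c["cy"],np.array(c["camera_from_world"]).round(4).tolist())
c=robot.capture("wrist");cv2.imwrite("pics/wrist0.png",c["color"]);print(c["fovy"],c["cx"],c["cy"],np.array(c["hand_eye"]).round(4).tolist())
E
```

```text
pics
{'time_s': 0.0, 'q': array([-5.87610905, 24.93608961,  1.43057412, 90.18793127, -0.66425398,
       64.97319456, -4.30420884]), 'joint_velocities': array([-0.03356058, -0.0172465 , -0.03441065, -0.07125943, -0.00958916,
        0.04175341, -0.03964427]), 'joint_efforts': array([ 8.97134169e-05, -6.70461059e+01,  1.02531374e+00, -3.16203833e+01,
        1.55155628e-02,  1.25530543e-02, -1.11555586e-06]), 'eef_pos': array([ 6.24774510e-01, -5.66742605e-05,  4.03937529e-01]), 'tool_rot': array([-1.79911474e+02,  8.30811377e-03,  8.99926919e+01]), 'force': array([0.2517448 , 0.32237528, 0.63384802]), 'ft_torque': array([-0.03468849,  0.02264555, -0.00780802]), 'gripper_force': 0.0, 'opening': 0.9992474160188806}
scene 47.3383886814281 318.40438738081997 203.63704655832296 [[0.7604, -0.6494, 0.0024, -0.4198], [-0.5006, -0.5886, -0.6348, 0.2575], [0.4137, 0.4815, -0.7727, 1.6464], [0.0, 0.0, 0.0, 1.0]]
side 42.79912548817978 323.6784292635272 201.57590375009207 [[0.2293, -0.973, 0.0249, -0.1569], [-0.5128, -0.1425, -0.8466, 0.3128], [0.8273, 0.1814, -0.5316, 1.1778], [0.0, 0.0, 0.0, 1.0]]
61.99425986540956 323.6010076503193 198.18882543885923 [[0.0005, -0.9556, -0.2947, 0.0744], [1.0, 0.0005, 0.0002, 0.0006], [-0.0001, -0.2947, 0.9556, 0.0306], [0.0, 0.0, 0.0, 1.0]]
```

View pics/scene0.png

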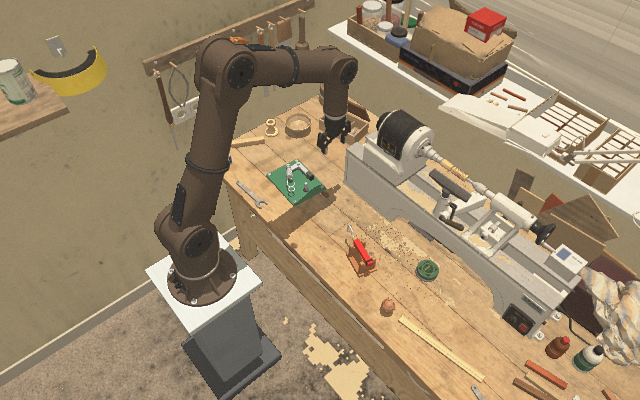

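View pics/side0.png

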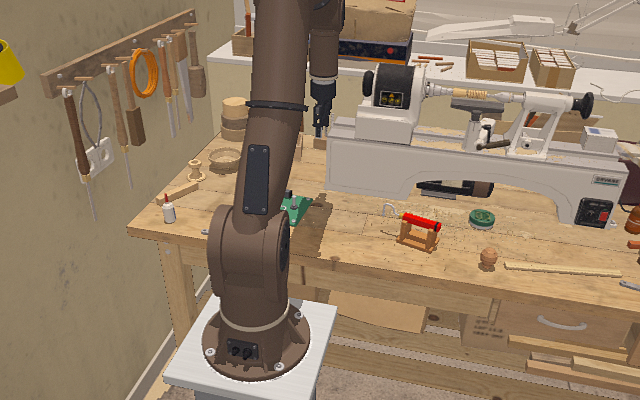

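View pics/wrist0.png

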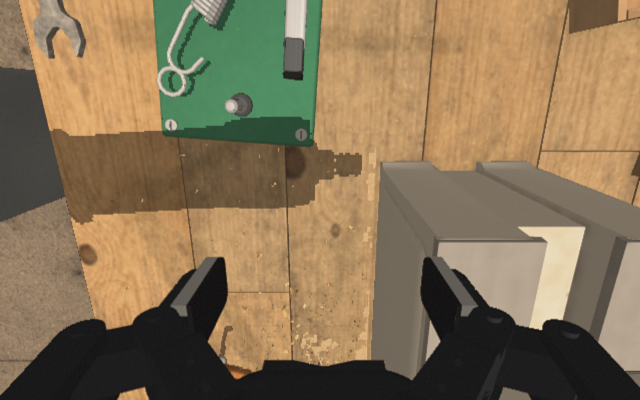

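The scene view shows the green plate at about (297,181), the red puller in its rest at (362,255) and the wax tin at (428,268). The side view shows the puller at (421,222), the tin at (481,217) and the glue at (168,208). The wrist view shows the pull loop near (172,82), the post near (238,104) and the spanner near (60,30).

```bash
cat > h.py <<'E'
import numpy as np,cv2
from scipy.spatial.transform import Rotation as R
def tool(s):
    T=np.eye(4);T[:3,:3]=R.from_euler('xyz',s["tool_rot"],degrees=True).as_matrix();T[:3,3]=s["eef_pos"];return T
def wfc(c,s=None):  # world_from_camera
    return tool(s)@np.array(c["hand_eye"]) if "hand_eye" in c else np.linalg.inv(np.array(c["camera_from_world"]))
def ray(c,uv,s=None):
    f=200/np.tan(np.radians(c["fovy"])/2);T=wfc(c,s);uv=np.atleast_2d(uv).astype(float)
    d=np.c_[(uv[:,0]-c["cx"])/f,(uv[:,1]-c["cy"])/f,np.ones(len(uv))]@T[:3,:3].T
    return T[:3,3],d
def onz(c,uv,z,s=None):
    o,d=ray(c,uv,s);return o+d*((z-o[2])/d[:,2])[:,None]
def proj(c,p,s=None):
    f=200/np.tan(np.radians(c["fovy"])/2);q=np.linalg.inv(wfc(c,s))@np.append(p,1);return np.array([c["cx"]+f*q[0]/q[2],c["cy"]+f*q[1]/q[2]])
def meet(r1,r2):
    (a,d),(b,e)=r1,r2;d=d[0];e=e[0];A=np.c_[d,-e];t=np.linalg.lstsq(A,b-a,rcond=None)[0]
    p,q=a+d*t[0],b+e*t[1];return (p+q)/2,np.linalg.norm(p-q)
def blob(img,lo,hi):
    m=cv2.inRange(cv2.cvtColor(img,cv2.COLOR_BGR2HSV),lo,hi)
    n,l,st,ce=cv2.connectedComponentsWithStats(m);return l,st,ce
E
python3 - <<'E'
from cell import robot
from h import *
s=robot.read_state();C={n:robot.capture(n) for n in("scene","side","wrist")}
R2=[]
for n in("scene","side"):
    im=C[n]["color"];h=cv2.cvtColor(im,cv2.COLOR_BGR2HSV)
    m=(((h[...,0]<6)|(h[...,0]>174))&(h[...,1]>180)&(h[...,2]>90)).astype(np.uint8)
    k,l,st,ce=cv2.connectedComponentsWithStats(m)
    for i in range(1,k):
        if st[i,4]>25:
            ys,xs=np.where(l==i);r=cv2.minAreaRect(np.c_[xs,ys].astype(np.float32));print(n,st[i],ce[i].round(1),r)
            print('  ends',onz(C[n],cv2.boxPoints(r),.071).round(3).tolist(),onz(C[n],ce[i],.074).round(3))
w=C["wrist"];im=w["color"]
cv2.imwrite("pics/crop1.png",cv2.resize(im[0:150,140:340],None,fx=4,fy=4,interpolation=cv2.INTER_CUBIC))
h=cv2.cvtColor(im,cv2.COLOR_BGR2HSV);m=cv2.inRange(h,(60,100,20),(90,255,255))
c=max(cv2.findContours(m,0,2)[0],key=cv2.contourArea);a=cv2.approxPolyDP(cv2.convexHull(c),4,True)[:,0]
print(a.tolist(),onz(w,a,.01,s).round(4).tolist())
E
```

```text
scene [464   8  42  31 487] [484.5  19.8] ((484.56463623046875, 22.672607421875), (35.6778450012207, 27.985397338867188), 19.290042877197266)
  ends [[1.944, 0.373, 0.071], [2.229, 0.526, 0.071], [2.267, 0.311, 0.071], [1.987, 0.177, 0.071]] [[2.123 0.36  0.074]]
scene [354 239  17  23 150] [361.3 249.7] ((361.11767578125, 249.52943420410156), (23.666807174682617, 6.516945838928223), 59.03623962402344)
  ends [[0.478, -0.276, 0.071], [0.503, -0.278, 0.071], [0.476, -0.37, 0.071], [0.451, -0.367, 0.071]] [[ 0.475 -0.326  0.074]]
side [403 212  34  17 295] [418.9 220.6] ((418.96331787109375, 220.78900146484375), (33.33235549926758, 9.386698722839355), 16.699243545532227)
  ends [[0.464, -0.281, 0.071], [0.514, -0.284, 0.071], [0.488, -0.379, 0.071], [0.44, -0.374, 0.071]] [[ 0.473 -0.33   0.074]]
side [600 213   8   8  44] [603.3 216. ] ((603.3499755859375, 215.9499969482422), (5.692099571228027, 7.905693531036377), 18.43494987487793)
  ends [[0.629, -0.848, 0.071], [0.676, -0.864, 0.071], [0.669, -0.878, 0.071], [0.623, -0.861, 0.071]] [[ 0.643 -0.861  0.074]]
side [436 223   6   9  33] [438.3 226.9] ((438.3824157714844, 226.97059631347656), (3.6380343437194824, 8.973817825317383), 14.03624439239502)
  ends [[0.438, -0.379, 0.071], [0.483, -0.383, 0.071], [0.482, -0.393, 0.071], [0.436, -0.389, 0.071]] [[ 0.455 -0.386  0.074]]
[[320, 0], [310, 145], [164, 134], [160, 91], [193, 9], [229, 0]] [[0.6214, 0.1625, 0.01], [0.6102, 0.0229, 0.01], [0.4528, 0.0346, 0.01], [0.4548, 0.0788, 0.01], [0.4979, 0.1547, 0.01], [0.5336, 0.1625, 0.01]]
```

View pics/crop1.png

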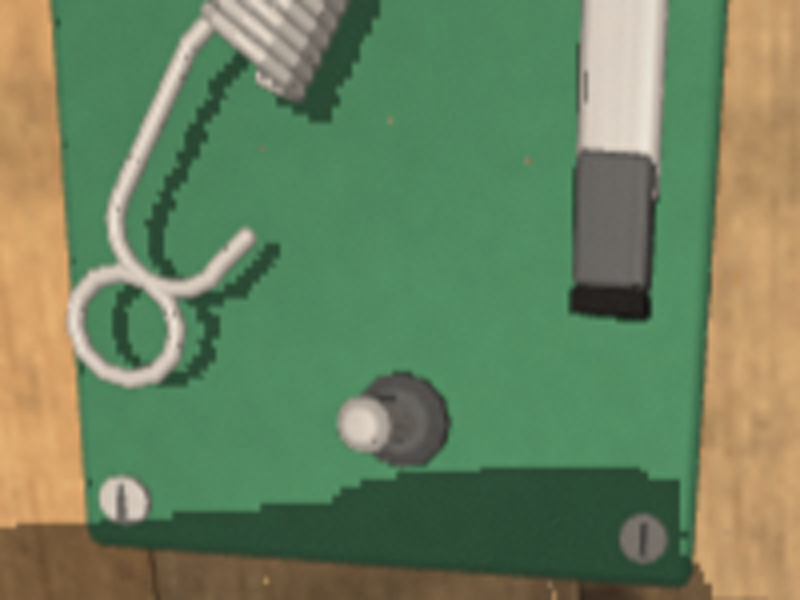

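Loop centre in the crop at (126,326), post head at (365,425). Moving over the puller, then measuring it from close up.

>>> step_arm --increments "0 0 0 -1 -0.5 0 -1;0 0 0 -1 -0.5 0 -1;0 0 0 -1 -0.5 0 -1;0 0 0 -1 -0.5 0 -1;0 0 0 -1 -0.5 0 -1"

```text
time_s: 0.72
eef_pos: [0.5632, -0.1246, 0.405]
tool_rot: [-180.0, 0.1, 89.6]
force: [0.1, 0.3, -0.4]
opening: 0.997
gripper_force: 0.0
```

>>> step_arm --increments "0 0 0 -1 -0.5 0 -1;0 0 0 -1 -0.5 0 -1;0 0 0 -1 -0.5 0 -1;0 0 0 -1 -0.5 0 -1;0 0 0 -1 -0.5 0 -1"

```text
time_s: 1.13
eef_pos: [0.5033, -0.2434, 0.4049]
tool_rot: [-180.0, 0.1, 89.7]
force: [0.6, -0.8, 0.2]
opening: 0.999
gripper_force: 0.0
```

>>> step_arm --increments "0 0 0.16 -0.75 -0.25 0.3 -1;0 0 0.16 -0.75 -0.25 0.3 -1;0 0 0.16 -0.75 -0.25 0.3 -1;0 0 0.16 -0.75 -0.25 0.3 -1;0 0 0.16 -0.75 -0.25 0.3 -1;0 0 0.16 -0.75 -0.25 0.3 -1"

```text
time_s: 1.63
eef_pos: [0.4764, -0.3283, 0.3688]
tool_rot: [180.0, -0.1, 75.8]
force: [0.9, 0.5, -0.0]
opening: 0.998
gripper_force: 0.0
```

Run:
```python
from cell import robot
from h import *
s=robot.read_state();w=robot.capture("wrist");im=w["color"];cv2.imwrite("pics/wrist1.png",im);print(s["time_s"],s["eef_pos"],s["tool_rot"])
h=cv2.cvtColor(im,cv2.COLOR_BGR2HSV)
m=(((h[...,0]<6)|(h[...,0]>174))&(h[...,1]>150)&(h[...,2]>60)).astype(np.uint8)
c=max(cv2.findContours(m,0,2)[0],key=cv2.contourArea);r=cv2.minAreaRect(c);b=cv2.boxPoints(r)
print(r,onz(w,b,.082,s).round(4).tolist(),onz(w,r[0],.082,s))
# initial-view points
s0=dict(eef_pos=np.array([.624775,-.0000567,.403938]),tool_rot=np.array([-179.9115,.0083,89.9927]))
print('loop',onz(w,(171.2,81.1),.04,s0),'post',onz(w,(230.9,105.9),.054,s0))
```

```text
1.6333 [ 0.4763872  -0.32825004  0.36875814] [ 1.79976134e+02 -6.98268236e-02  7.57567502e+01]
((319.3857727050781, 191.35543823242188), (27.89769172668457, 118.0256118774414), 2.2906100749969482) [[0.4483, -0.3723, 0.082], [0.4776, -0.2784, 0.082], [0.4979, -0.2844, 0.082], [0.4709, -0.3791, 0.082]] [[ 0.47443929 -0.32602968  0.082     ]]
loop [[0.4808597  0.08746872 0.04      ]] post [[0.5392799 0.0652829 0.054    ]]
```

View pics/wrist1.png

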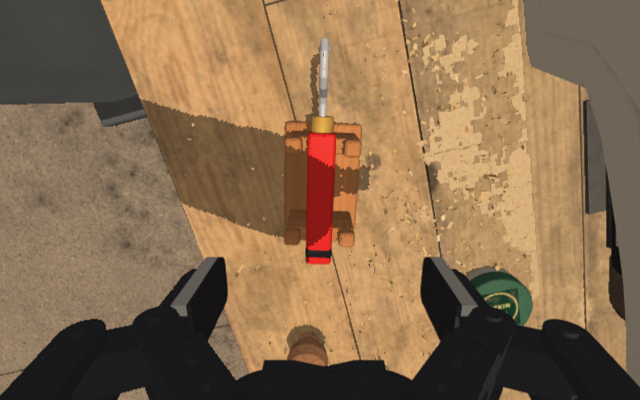

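The handle lies from about (320,132) to (318,263) with the shank reaching to (325,40), and the tin is at (500,297), well clear. Descending.

>>> step_arm --increments "0 0 0.026 -0.015 -0.015 0.6 -1;0 0 0.026 -0.015 -0.015 0.6 -1;0 0 0.026 -0.015 -0.015 0.6 -1;0 0 0.026 -0.015 -0.015 0.6 -1;0 0 0.026 -0.015 -0.015 0.6 -1"

```text
time_s: 2.1
eef_pos: [0.474, -0.3309, 0.2984]
tool_rot: [179.9, 0.0, 73.4]
force: [-0.1, 0.1, 0.6]
opening: 0.998
gripper_force: 0.0
```

Run:
```python
from cell import robot
from h import *
s=robot.read_state();w=robot.capture("wrist");im=w["color"];cv2.imwrite("pics/wrist2.png",im);print(s["time_s"],s["eef_pos"],s["tool_rot"])
h=cv2.cvtColor(im,cv2.COLOR_BGR2HSV)
m=(((h[...,0]<6)|(h[...,0]>174))&(h[...,1]>150)&(h[...,2]>60)).astype(np.uint8)
c=max(cv2.findContours(m,0,2)[0],key=cv2.contourArea);r=cv2.minAreaRect(c);b=cv2.boxPoints(r)
print(r,onz(w,b,.082,s).round(4).tolist(),onz(w,r[0],.082,s))
T=tool(s)
print('tool frame',((np.linalg.inv(T)@np.c_[onz(w,b,.082,s),np.ones(4)].T).T[:,:3]).round(4).tolist())
```

```text
2.1 [ 0.47396775 -0.33085939  0.29844073] [1.79886383e+02 9.28872504e-04 7.33516212e+01]
((319.5, 216.0), (156.0, 37.0), 90.0) [[0.4781, -0.2777, 0.082], [0.4977, -0.2835, 0.082], [0.4706, -0.3789, 0.082], [0.4479, -0.372, 0.082]] [[ 0.47464252 -0.32453951  0.082     ]]
tool frame [[0.0522, -0.0117, 0.2164], [0.0522, 0.0088, 0.2165], [-0.047, 0.0101, 0.2165], [-0.0469, -0.0136, 0.2164]]
```

View pics/wrist2.png

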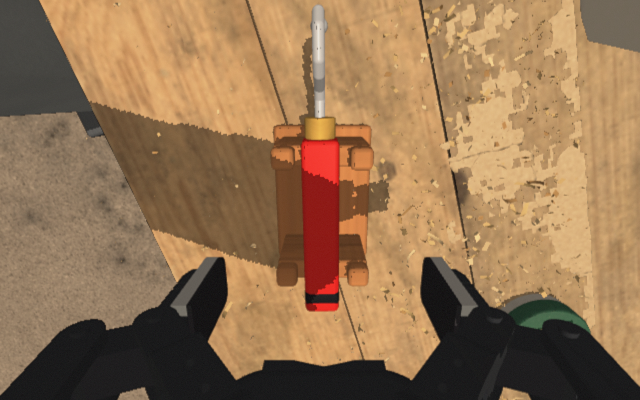

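The handle is aligned with the tool (rows 138–310, columns 303–339), centre 3.5 mm behind and 1.6 mm left of the tool axis. Go down and grip.

>>> step_arm --increments "0 0 0 -0.03 -0.013 0.4 -1;0 0 0 -0.03 -0.013 0.4 -1;0 0 0 -0.03 -0.013 0.6 -1;0 0 0 -0.03 -0.013 0.6 -1;0 0 0 -0.03 -0.013 0.6 -1;0 0 0 -0.03 -0.013 0.6 -1"

```text
time_s: 2.65
eef_pos: [0.4709, -0.3346, 0.2266]
tool_rot: [179.9, 0.0, 73.3]
force: [-0.2, -0.0, 0.1]
opening: 1.002
gripper_force: 0.0
```

>>> step_arm --increments "0 0 0 0 0 0 1;0 0 0 0 0 0 1;0 0 0 0 0 0 1;0 0 0 0 0 0 1;0 0 0 0 0 0 1;0 0 0 0 0 0 1;0 0 0 0 0 0 1;0 0 0 0 0 0 1" --squeeze 80

```text
time_s: 3.32
eef_pos: [0.4705, -0.3344, 0.2252]
tool_rot: [180.0, 0.0, 73.3]
force: [-0.7, 0.5, 6.0]
opening: 0.245
gripper_force: 78.8
```

>>> step_arm --increments "0 0 0 0 0 -0.2 1;0 0 0 0 0 -0.4 1;0 0 0 0 0 -0.6 1;0 0 0 0 0 -0.6 1"

```text
time_s: 3.65
eef_pos: [0.4713, -0.3352, 0.3009]
tool_rot: [179.7, 0.1, 73.2]
force: [0.7, -1.4, -0.3]
opening: 0.243
gripper_force: 78.4
```

>>> step_arm --increments "0 0 0 0.25 -0.12 0 1;0 0 0 0.5 -0.25 0 1;0 0 0 0.75 -0.37 0 1;0 0 0 1 -0.5 0 1"

```text
time_s: 3.98
eef_pos: [0.4467, -0.2008, 0.2962]
tool_rot: [-180.0, -0.0, 73.2]
force: [1.0, -0.1, -2.0]
opening: 0.24
gripper_force: 78.5
```

>>> step_arm --increments "0 0 0 0.25 -0.12 0 1;0 0 0 0.5 -0.25 0 1;0 0 0 0.75 -0.37 0 1;0 0 0 1 -0.5 0 1"

```text
time_s: 4.32
eef_pos: [0.4238, -0.0685, 0.2964]
tool_rot: [-180.0, 0.0, 73.2]
force: [1.7, 0.5, -1.1]
opening: 0.245
gripper_force: 78.5
```

>>> step_arm --increments "0 0 0.05 0.15 -0.05 0 1;0 0 0.1 0.3 -0.1 0 1;0 0 0.148 0.437 -0.156 0 1;0 0 0.148 0.437 -0.156 0 1;0 0 0.148 0.437 -0.156 0 1;0 0 0.148 0.437 -0.156 0 1"

```text
time_s: 4.82
eef_pos: [0.4216, -0.0147, 0.2965]
tool_rot: [-180.0, 0.0, 60.0]
force: [-0.9, 0.1, -0.7]
opening: 0.244
gripper_force: 78.5
```

Run:
```python
from cell import robot
from h import *
s=robot.read_state();w=robot.capture("wrist");im=w["color"];cv2.imwrite("pics/wrist3.png",im);print(s["time_s"],s["eef_pos"],s["tool_rot"],s["force"])
np.save("s3.npy",s,allow_pickle=True)
T=tool(s);p=(T@[.118,0,.155+.015,1])[:3];print('tip nominal',p,proj(w,p,s),'loop',proj(w,[.4809,.0875,.04],s))
```

```text
4.8167 [ 0.42158331 -0.01474233  0.29650662] [-1.79994070e+02  2.91175067e-02  6.00140144e+01] [-0.8648516   0.06117102 -0.68708546]
tip nominal [0.48049989 0.08739705 0.12644668] [321.09286503 -29.36329552] loop [322.61571357  20.84304857]
```

View pics/wrist3.png

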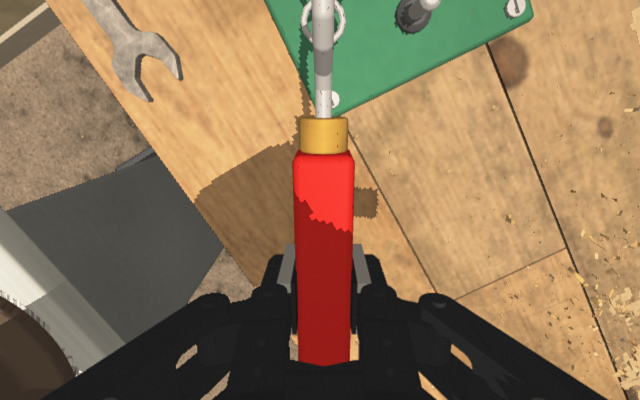

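The spring loop shows at (324,20), where predicted (323,21). The handle sits centred in the grip, with its front edge at row 152. The tip itself is out of view above. I'll lower to just over the loop and check with the fixed cameras.

>>> step_arm --increments "0 0 0 0 0 0.25 1;0 0 0 0 0 0.5 1;0 0 0 0 0 0.55 1;0 0 0 0 0 0.55 1;0 0 0 0 0 0.55 1"

```text
time_s: 5.28
eef_pos: [0.4218, -0.0149, 0.2311]
tool_rot: [-180.0, 0.0, 59.9]
force: [0.3, -0.3, -0.5]
opening: 0.248
gripper_force: 78.6
```

Run:
```python
from cell import robot
from h import *
s=robot.read_state();print(s["time_s"],s["eef_pos"],s["tool_rot"],s["force"])
T=tool(s);p=(T@[.118,0,.17,1])[:3];print('tip nominal',p)
o=[]
for n in("scene","side"):
    c=robot.capture(n);q=proj(c,p);l=proj(c,[.4809,.0875,.04]);u,v=np.round(l).astype(int);print(n,q,l,(u-30,v-35))
    o.append(cv2.resize(c["color"][v-35:v+25,u-30:u+30],(390,390),interpolation=cv2.INTER_CUBIC))
cv2.imwrite("pics/tip4.png",np.hstack(o))
```

```text
5.2833 [ 0.4218153  -0.01491132  0.23109144] [-1.79964494e+02  3.66636549e-02  5.98806742e+01] [ 0.32417747 -0.33820601 -0.48546048]
tip nominal [0.48088227 0.08711532 0.061016  ]
scene [290.99245205 185.4838154 ] [291.16446098 188.86540604] (np.int64(261), np.int64(154))
side [281.15836041 202.26263262] [281.17299431 208.01976462] (np.int64(251), np.int64(173))
```

View pics/tip4.png

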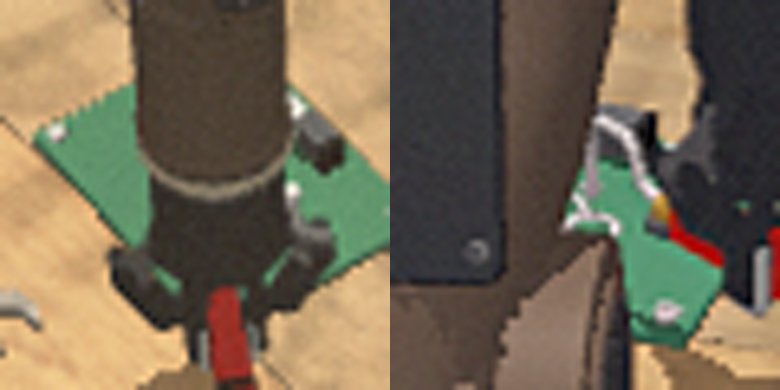

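The scene view is blocked by the arm. In the side crop the tip rod comes down at about (593,200), i.e. pixel (282,204), within 1–2 px of the prediction, right over the loop. Lowering it in.

>>> step_arm --increments "0 0 0 0 0 0.05 1;0 0 0 0 0 0.1 1;0 0 0 0 0 0.15 1;0 0 0 0 0 0.2 1;0 0 0 0 0 0.25 1;0 0 0 0 0 0.275 1;0 0 0 0 0 0.275 1;0 0 0 0 0 0.275 1"

```text
time_s: 6.05
eef_pos: [0.4216, -0.0143, 0.1974]
tool_rot: [-180.0, 0.0, 59.9]
force: [0.5, -0.3, -0.6]
opening: 0.244
gripper_force: 78.6
```

Run:
```python
from cell import robot
from h import *
s=robot.read_state();print(s["time_s"],s["eef_pos"],s["tool_rot"],s["force"],s["ft_torque"])
w=robot.capture("wrist");c=robot.capture("side")
a=w["color"][:100,240:420];a=cv2.resize(a,(450,250));b=cv2.resize(c["color"][173:233,255:315],(300,300),interpolation=cv2.INTER_CUBIC)[:250]
cv2.imwrite("pics/in5.png",np.hstack([a,b]))
print(proj(w,[.4809,.0875,.04],s))
```

```text
6.05 [ 0.42157783 -0.01434037  0.19743378] [-1.79964350e+02  2.82780273e-02  5.99309999e+01] [ 0.49754774 -0.2873765  -0.62739849] [-0.07094355 -0.02787994 -0.03407321]
[322.07103515 -43.02855543]
```

View pics/in5.png

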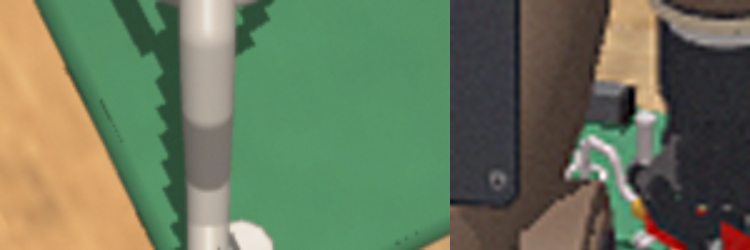

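No resistance, so the ball should be in the loop. Pull 25 mm and read the force.

>>> step_arm --increments "0 0 0 -0.05 0 0 1;0 0 0 -0.1 0 0 1;0 0 0 -0.15 0 0 1;0 0 0 -0.21 0 0 1;0 0 0 -0.21 0 0 1;0 0 0 -0.21 0 0 1"

```text
time_s: 6.65
eef_pos: [0.409, -0.0365, 0.1979]
tool_rot: [180.0, -0.0, 59.9]
force: [2.8, 3.3, -1.1]
opening: 0.243
gripper_force: 78.5
```

Run:
```python
from cell import robot
from h import *
s=robot.read_state();T=tool(s);print(s["time_s"],s["eef_pos"],s["tool_rot"],s["force"],'tool',T[:3,:3].T@s["force"])
tip=(T@[.118,0,.17,1])[:3]
post=np.array([.5393,.0653]);xp=np.array([-.074,-.997]);yp=np.array([.997,-.074]);st=post-.128*xp
d=tip[:2]-st;print('tip plate',d@xp,d@yp,np.hypot(*d),np.arctan2(d@yp,d@xp))
```

```text
6.65 [ 0.40903136 -0.03647526  0.1978864 ] [ 1.79974825e+02 -2.69002207e-02  5.98752705e+01] [ 2.82166406  3.27823576 -1.13090454] tool [4.25107736 0.79476341 1.13324985]
tip plate 0.13286612926437907 -0.07075241272013237 0.1505688804837183 -0.48931534271680366
```

A 4.3 N pull along the tool axis means the spring is stretched by about 18 mm. Next, work out the pull and swing.

```bash
cat > plan.py <<'E'
from h import *
post=np.array([.5393,.0653]);xp=np.array([-.0742,-.9972]);yp=np.array([.9972,-.0742]);st=post-.128*xp
def rows(cur,yaw0,way): # way: (radius, angle, tool yaw); cur = tcp xy
    t=np.radians(yaw0);ex=np.array([np.cos(t),np.sin(t)]);ey=np.array([np.sin(t),-np.cos(t)])
    for r,a,yw in way:
        tip=st+r*(np.cos(a)*xp+np.sin(a)*yp);y=np.radians(yw);tc=tip-.118*np.array([np.cos(y),np.sin(y)]);d=(tc-cur)/.12
        print(f"0 0 {(yaw0-yw)/90:.3f} {d@ex:.3f} {d@ey:.3f} 0 1;",tc.round(4))
E
python3 - <<'E'
from plan import *
L=np.linspace
cur=np.array([.40903,-.03648])
rows(cur,59.9,[(r,a,y) for r,a,y in zip(L(.1506,.182,7)[1:],L(-.489,-.3,7)[1:],L(59.9,68.6,7)[1:])])
c2=st+.182*(np.cos(-.3)*xp+np.sin(-.3)*yp);y=np.radians(68.6);c2=c2-.118*np.array([np.cos(y),np.sin(y)])
print();rows(c2,68.6,[(.182,a,y) for a,y in zip(L(-.3,0,8)[1:],L(68.6,85.8,8)[1:])])
E
```

```text
0 0 -0.016 -0.043 0.065 0 1; [ 0.4132 -0.0449]
0 0 -0.032 -0.086 0.132 0 1; [ 0.4176 -0.0533]
0 0 -0.048 -0.126 0.202 0 1; [ 0.4224 -0.0617]
0 0 -0.064 -0.164 0.274 0 1; [ 0.4276 -0.07  ]
0 0 -0.081 -0.200 0.349 0 1; [ 0.4332 -0.0782]
0 0 -0.097 -0.233 0.426 0 1; [ 0.4392 -0.0863]

0 0 -0.027 0.002 0.107 0 1; [ 0.4513 -0.0908]
0 0 -0.055 0.009 0.214 0 1; [ 0.4635 -0.0947]
0 0 -0.082 0.020 0.321 0 1; [ 0.4759 -0.0981]
0 0 -0.109 0.036 0.427 0 1; [ 0.4885 -0.1009]
0 0 -0.137 0.057 0.532 0 1; [ 0.5011 -0.1032]
0 0 -0.164 0.082 0.636 0 1; [ 0.5139 -0.105 ]
0 0 -0.191 0.111 0.739 0 1; [ 0.5267 -0.1062]
```

>>> step_arm --increments "0 0 -0.016 -0.043 0.065 0 1;0 0 -0.032 -0.086 0.132 0 1;0 0 -0.048 -0.126 0.202 0 1;0 0 -0.064 -0.164 0.274 0 1;0 0 -0.08 -0.2 0.35 0 1;0 0 -0.097 -0.233 0.426 0 1;0 0 -0.097 -0.233 0.426 0 1;0 0 -0.097 -0.233 0.426 0 1"

```text
time_s: 7.32
eef_pos: [0.44, -0.0855, 0.1977]
tool_rot: [180.0, -0.1, 68.7]
force: [2.5, 6.9, -1.1]
opening: 0.244
gripper_force: 78.5
```

```bash
cat > st.py <<'E'
from cell import robot
from plan import *
s=robot.read_state();T=tool(s);print(s["time_s"],s["eef_pos"],s["tool_rot"],'Ftool',T[:3,:3].T@s["force"])
d=(T@[.118,0,.17,1])[:2]-st;print('tip plate',d@xp,d@yp,np.hypot(*d),np.arctan2(d@yp,d@xp))
E
python3 st.py
```

```text
7.3167 [ 0.43997198 -0.08546234  0.19772555] [ 1.79972613e+02 -6.62757226e-02  6.86895993e+01] Ftool [ 7.33965167 -0.22476656  1.08275494]
tip plate 0.1727292557580642 -0.053121421004086275 0.1807210749101459 -0.29836119576079667
```

7.3 N, so the stretch is about 48 mm. Swing in line with the post.

>>> step_arm --increments "0 0 -0.027 -0.005 0.107 0 1;0 0 -0.055 0 0.214 0 1;0 0 -0.082 0.01 0.321 0 1;0 0 -0.109 0.025 0.427 0 1;0 0 -0.137 0.047 0.532 0 1;0 0 -0.164 0.072 0.636 0 1;0 0 -0.191 0.1 0.739 0 1;0 0 -0.191 0.1 0.739 0 1"

```text
time_s: 7.98
eef_pos: [0.5283, -0.1056, 0.1976]
tool_rot: [179.9, -0.1, 86.1]
force: [1.4, 7.4, -1.7]
opening: 0.241
gripper_force: 78.6
```

```bash
python3 st.py
python3 - <<'E'
from cell import robot
from plan import *
o=[]
for n in("scene","side"):
    c=robot.capture(n);u,v=np.round(proj(c,[*post,.05])).astype(int);print(n,proj(c,[*post,.05]),u-30,v-30)
    o.append(cv2.resize(c["color"][v-30:v+30,u-30:u+30],(390,390),interpolation=cv2.INTER_CUBIC))
cv2.imwrite("pics/post6.png",np.hstack(o))
E
```

```text
7.9833 [ 0.5283443  -0.10557754  0.19761831] [ 1.79924132e+02 -1.04857915e-01  8.61033524e+01] Ftool [7.45881528 0.85696801 1.6837066 ]
tip plate 0.18089603038876084 0.0012383364953643169 0.18090809515236222 0.006845463383990748
scene [305.6670976  183.39358527] 276 153
side [293.37870505 196.68430466] 263 167
```

Still 7.5 N and in line (0.007 rad). Easing back so the post runs into the hook.

>>> step_arm --increments "0 0 0 0.04 -0.01 0 1;0 0 0 0.08 -0.01 0 1;0 0 0 0.12 -0.01 0 1;0 0 0 0.16 -0.01 0 1;0 0 0 0.2 -0.01 0 1;0 0 0 0.26 -0.01 0 1;0 0 0 0.26 -0.01 0 1;0 0 0 0.26 -0.01 0 1"

```text
time_s: 8.75
eef_pos: [0.5271, -0.076, 0.1976]
tool_rot: [-180.0, 0.0, 85.9]
force: [-0.3, 0.7, -2.1]
opening: 0.242
gripper_force: 78.6
```

```bash
python3 st.py
```

```text
8.75 [ 0.5270503  -0.07597524  0.19755004] [-1.79958424e+02  3.93988293e-02  8.58698219e+01] Ftool [ 0.6695092  -0.39021729  2.05922368]
tip plate 0.1519001032222425 -0.002113843509906739 0.1519213829062057 -0.013915112817861036
```

The force is near zero, so the post is holding the hook. Centre the rod in the loop and lift out slowly.

>>> step_arm --increments "0 0 0 0.02 0.008 0 1;0 0 0 0.04 0.015 0 1;0 0 0 0.04 0.015 0 1;0 0 0 0.04 0.015 0 1"

```text
time_s: 9.08
eef_pos: [0.5295, -0.0713, 0.1977]
tool_rot: [-180.0, 0.0, 85.8]
force: [-1.0, -0.2, -1.3]
opening: 0.249
gripper_force: 78.6
```

>>> step_arm --increments "0 0 0 0 0 -0.03 1;0 0 0 0 0 -0.06 1;0 0 0 0 0 -0.1 1;0 0 0 0 0 -0.14 1;0 0 0 0 0 -0.14 1"

```text
time_s: 9.5
eef_pos: [0.5299, -0.0712, 0.2158]
tool_rot: [179.9, -0.0, 85.8]
force: [1.2, -0.2, -1.1]
opening: 0.243
gripper_force: 78.6
```

```bash
python3 st.py
```

```text
9.5 [ 0.52988551 -0.07122485  0.21577257] [ 1.79892268e+02 -2.29915233e-03  8.58485227e+01] Ftool [-0.13787311  1.26103658  1.13152804]
tip plate 0.14682795599886037 0.0008475336615547478 0.14683675437926694 0.005772226704986245
```

>>> step_arm --increments "0 0 0 0 0 -0.08 1;0 0 0 0 0 -0.16 1;0 0 0 0 0 -0.3 1;0 0 0 0 0 -0.5 1;0 0 0 0 0 -0.7 1;0 0 0 0 0 -0.7 1"

```text
time_s: 10.0
eef_pos: [0.5309, -0.0713, 0.3036]
tool_rot: [179.6, -0.0, 85.8]
force: [1.5, -0.6, -0.6]
opening: 0.243
gripper_force: 78.6
```

>>> step_arm --increments "0 0 0 -0.3 0 0 1;0 0 0 -0.6 0 0 1;0 0 0 -1 0 0 1;0 0 0 -1 0 0 1;0 0 0 -1 0 0 1"

```text
time_s: 10.42
eef_pos: [0.5198, -0.195, 0.2989]
tool_rot: [180.0, 0.1, 85.5]
force: [0.4, 1.3, -1.8]
opening: 0.245
gripper_force: 78.6
```

```bash
python3 st.py
python3 - <<'E'
from cell import robot
from plan import *
s=robot.read_state();w=robot.capture("wrist");c=robot.capture("side");d=robot.capture("scene")
q=np.round(proj(c,[*post,.05])).astype(int);r=np.round(proj(d,[*post,.05])).astype(int)
f=lambda im,q:cv2.resize(im[q[1]-30:q[1]+30,q[0]-30:q[0]+30],(300,300),interpolation=cv2.INTER_CUBIC)
top=cv2.resize(w["color"][:200,120:520],(600,300));cv2.imwrite("pics/fin7.png",np.vstack([top,np.hstack([f(c["color"],q),f(d["color"],r)])]))
loop=st+.147*xp;print('loop',proj(w,[*loop,.04],s),'post',proj(w,[*post,.055],s),'stud',proj(w,[*st,.05],s))
E
```

```text
10.4167 [ 0.51976127 -0.19502599  0.29892029] [1.79985335e+02 1.15188877e-01 8.54771997e+01] Ftool [1.2850522  0.29250881 1.78216401]
tip plate 0.27138436215925277 0.00042467403660648856 0.2713964352969891 0.0015648421544633372
loop [ 320.41257291 -252.79140027] post [ 319.81465138 -344.30803387] stud [ 317.16935935 -859.0305863 ]
```

View pics/fin7.png

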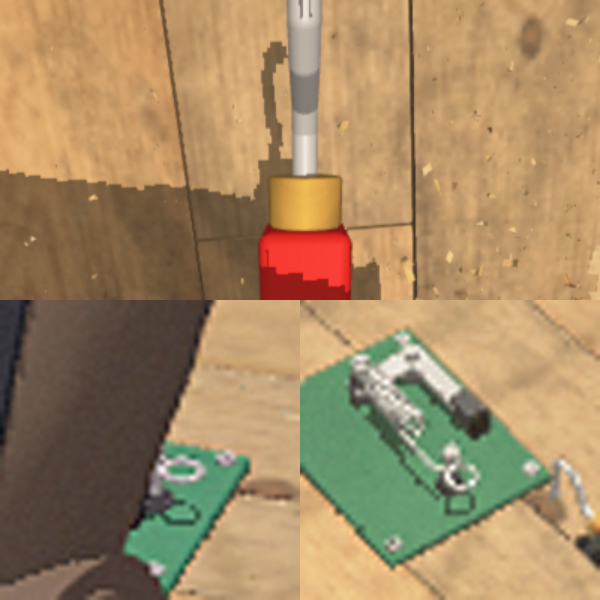

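The last crops show the spring lined up with the post. The post head sits inside the hook and the loop lies beyond it. Now return the puller to the rest.

>>> step_arm --increments "0 0 0 -0.3 -0.08 0 1;0 0 0 -0.6 -0.16 0 1;0 0 0 -0.6 -0.16 0 1"

```text
time_s: 10.82
eef_pos: [0.4938, -0.2669, 0.2988]
tool_rot: [-179.9, 0.2, 85.5]
force: [-1.0, -1.4, -1.1]
opening: 0.243
gripper_force: 78.6
```

>>> step_arm --increments "0 0 0.069 -0.3 -0.08 0 1;0 0 0.138 -0.59 -0.163 0 1;0 0 0.138 -0.59 -0.163 0 1;0 0 0.138 -0.59 -0.163 0 1;0 0 0.138 -0.59 -0.163 0 1;0 0 0.138 -0.59 -0.163 0 1;0 0 0.138 -0.59 -0.163 0 1"

```text
time_s: 11.4
eef_pos: [0.4727, -0.3287, 0.2985]
tool_rot: [180.0, -0.1, 73.6]
force: [-0.2, 0.9, -0.2]
opening: 0.243
gripper_force: 78.5
```

Run:
```python
from cell import robot
from h import *
s=robot.read_state();T=tool(s);print(s["time_s"],s["eef_pos"],s["tool_rot"],'Ftool',T[:3,:3].T@s["force"])
print((T[:3,:3].T@(np.array([.4706,-.3345,.2258])-s["eef_pos"])/.12).round(3))
```

```text
11.4 [ 0.47268513 -0.32870749  0.29850703] [ 1.79997926e+02 -5.02189644e-02  7.36227517e+01] Ftool [ 0.79416842 -0.39873181  0.21323622]
[-0.052 -0.003  0.606]
```

>>> step_arm --increments "0 0 0.003 -0.05 -0.003 0.2 1;0 0 0.003 -0.05 -0.003 0.35 1;0 0 0.003 -0.05 -0.003 0.45 1;0 0 0.003 -0.05 -0.003 0.52 1;0 0 0.003 -0.05 -0.003 0.57 1;0 0 0.003 -0.05 -0.003 0.6 1;0 0 0.003 -0.05 -0.003 0.6 1;0 0 0.003 -0.05 -0.003 0.6 1"

```text
time_s: 12.07
eef_pos: [0.47, -0.3361, 0.2269]
tool_rot: [180.0, 0.0, 73.2]
force: [-0.1, -0.8, -2.0]
opening: 0.244
gripper_force: 78.6
```

Run:
```python
from cell import robot
s=robot.read_state();print(s["eef_pos"],s["tool_rot"],s["force"])
```

```text
[ 0.47003709 -0.33607534  0.22693934] [1.79964123e+02 4.93579199e-03 7.31834694e+01] [-0.08830944 -0.7913328  -2.04217951]
```

Force is clean, about 1 mm above the notch floor. Settle 1 mm, open, and rise straight up.

>>> step_arm --increments "0 0 0 0 0 0.01 1;0 0 0 0 0 0.01 1;0 0 0 0 0 0.01 0;0 0 0 0 0 0.01 -0.5;0 0 0 0 0 0.01 -1;0 0 0 0 0 0.01 -1;0 0 0 0 0 0.01 -1;0 0 0 0 0 0.01 -1"

```text
time_s: 12.73
eef_pos: [0.4697, -0.3361, 0.2254]
tool_rot: [180.0, 0.0, 73.2]
force: [-0.9, -0.1, 0.1]
opening: 0.996
gripper_force: 0.0
```

>>> step_arm --increments "0 0 0 0 0 0 -1;0 0 0 0 0 0 -1;0 0 0 0 0 -0.1 -1;0 0 0 0 0 -0.25 -1;0 0 0 0 0 -0.5 -1;0 0 0 0 0 -0.75 -1;0 0 0 0 0 -1 -1;0 0 0 0 0 -1 -1"

```text
time_s: 13.4
eef_pos: [0.471, -0.3372, 0.3522]
tool_rot: [179.5, 0.1, 73.1]
force: [1.4, -0.5, 0.4]
opening: 0.995
gripper_force: 0.0
```

>>> step_arm --increments "0 0 0 0 0 -0.2 -1;0 0 0 0 0 -0.2 -1;0 0 0 0 0 -0.2 -1;0 0 0 0 0 -0.2 -1;0 0 0 0 0 -0.2 -1;0 0 0 0 0 -0.2 -1"

```text
time_s: 13.9
eef_pos: [0.4695, -0.3359, 0.3686]
tool_rot: [-179.9, -0.0, 73.2]
force: [0.1, -0.5, -0.4]
opening: 1.001
gripper_force: 0.0
```

Run:
```python
from cell import robot
from h import *
s=robot.read_state();w=robot.capture("wrist");im=w["color"];print(s["time_s"],s["eef_pos"],s["tool_rot"],s["opening"])
h=cv2.cvtColor(im,cv2.COLOR_BGR2HSV)
m=(((h[...,0]<6)|(h[...,0]>174))&(h[...,1]>150)&(h[...,2]>60)).astype(np.uint8)
c=max(cv2.findContours(m,0,2)[0],key=cv2.contourArea);r=cv2.minAreaRect(c);b=cv2.boxPoints(r)
print(r,onz(w,b,.082,s).round(4).tolist(),onz(w,r[0],.082,s))
# same measurement on the hook end from the scene camera: bright pixels round the post
d=robot.capture("scene");print(proj(d,[.5393,.0653,.055]),proj(d,[.5488-.147*.0742,.1929-.147*.9972,.04]))
```

```text
13.9 [ 0.46951812 -0.33593935  0.36855344] [-1.79918412e+02 -2.02229868e-02  7.31673536e+01] 1.001029330305403
((324.5, 182.0), (120.0, 27.0), 90.0) [[0.477, -0.28, 0.082], [0.4964, -0.2859, 0.082], [0.4692, -0.3804, 0.082], [0.4475, -0.3738, 0.082]] [[ 0.47328894 -0.32743591  0.082     ]]
[305.64359201 182.57223088] [308.4095991  187.84269059]
```

The handle is back within about 2 mm of where it lay, straight in the notches. Handing in.

```bash
python3 -c "
from cell import robot
print(robot.hand_in())"
```

```text
the job is handed in; nothing more can be done
None
```

I handed the job in at about 14 s: the camera shows the spring's hook on the anchor post, and the puller is back in its rest within about 2 mm of where it started. The hand-in returned no verdict.

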